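# Jack up the tilting table and hold it

### The job

Set the small lever jack on the bench with its saddle squarely under the round lift pad that sticks out from the edge of the tilting table, then press the jack's handle all the way down so that the jack raises the plate, and finish while still holding the handle down, so that a colleague can slip a packing block under the plate. Let only the jack lift the plate, not the gripper, and leave the riser block, the screwdriver and the caliper where they lie.

Things in the scene. Friction and masses are not known exactly. Their poses are not given: they have to be found in the camera images.
- jack: Loose grey lever jack, 0.66 to 0.9 kg. Origin: underside of its base, on the centre line below the handle pivot (50 mm up); z up, +x to the ram and saddle, -x to the handle. Dark steel base 228 x 66 x 10 mm (x -140 to +88). Round ram housing 42 mm wide at x = +60, up to z = 69. The handle slopes up and back to a flat rubber paddle.
- saddle (a point): Centre of the upper face of the saddle, a steel disc 34 mm across on the jack's ram: 60 mm along +x from the jack's origin, 85 mm above its underside with the handle up. Pressing the handle raises it 60 mm per rad, 33 mm in all. No catch: released, a spring and the load bring the handle up and the saddle down.
- paddle (a point): Centre of the upper face of the rubber paddle (46 mm along the handle, 56 wide, 10 thick), 200 mm from the pivot. Handle up: 168 mm behind the jack's origin, 159 mm above its underside; fully down: 200 mm behind, 55 mm above. Pressing takes about 2 N before the saddle meets the pad, 5 to 7 N with the plate.
- jack_handle (a joint): Angle of the jack's handle, rad: 0 = up (sloping 0.55 rad above level), 0.55 = fully down against its stop (level).
- lift_point (a point): Centre of the under face of the lift pad: a round steel disc, 44 mm, ring mark on top, on a short arm at the front edge of the tilting plate. Flat face 40 mm, 98 mm above the bench; top 116 mm. The arm is clamped up to 60 mm either side of the edge's middle. The two plain slotted ears near the edge's ends are not for lifting.
- tilt_table: Fixed tilting table: steel base 200 x 260 mm, hinged aluminium plate 200 x 280 x 15 mm (under face 97 mm up), work-piece bolted on, 150 mm high. Origin: centre of base, on the bench; -x points out of the front edge with the lift pad (roughly the robot's left), y along that edge. Edge at x = -100, pad centre at x = -160 mm.
- tilt_plate (a joint): Tilt of the hinged plate, rad: 0 = resting on its stops, positive = the edge with the lift pad raised (about 3.8 rad per m of lift at the pad). A full stroke of the jack under the pad gives about 0.077.
- riser_block: Loose ground steel riser block 50 x 42 x 114 mm, standing on the far side; bystander. Origin at its underside centre.
- screwdriver: Loose screwdriver with a yellow handle, 222 mm long, 29 mm high, lying near the robot; bystander.
- caliper: Loose caliper 220 x 75 x 16 mm, lying on the far left; bystander.
- jack_grip (a point): Point between the jack's two upright grey cheek plates, 25 mm behind its origin (jack -x) and 58 mm up. Cheeks: parallel to jack x, 46 mm over their outer faces, x -53 to +29, top at z = 76. Grip across both from above to carry the jack; the handle, 14 mm wide, runs between them, its upper side at z = 90 at their rear end.

How it is judged:
On the way:
1. the jack stands flat on the bench, its saddle under the lift pad (centres within 12 mm seen from above), with the plate still down (horizontal distance between saddle and lift_point below 0.012 m and height (world z) of jack below 0.004 m and angle between jack's own z axis and vertical below 0.06 rad and value of joint tilt_plate below 0.015 rad), for 0.2 s.
At the end, for the whole second after the job is handed in: Handle held down by the gripper (over 0.49 rad, push over 1.5 N); jack flat on the bench, saddle pressed on the lift pad (centres within 14 mm, over 4 N), jack alone carrying the plate, raised 0.055 to 0.10 rad; robot not touching the table (value of joint jack_handle above 0.49 rad and value of joint tilt_plate between 0.055 and 0.1 rad and horizontal distance between saddle and lift_point below 0.014 m and distance between saddle and lift_point below 0.015 m and contact force between jack and tilt_table above 4 N and contact force between the fingers and jack above 1.5 N and contact force between each of the arm, the fingers and tilt_table below 0.5 N and height (world z) of jack below 0.005 m and angle between jack's own z axis and vertical below 0.06 rad and linear speed of jack below 0.02 m/s); the arm keeps its last pose, push and grip.
It fails at once if the riser block, the screwdriver or the caliper is moved by more than 30 mm (distance of any of riser_block, screwdriver, caliper from where it was at the start of the episode above 0.03 m).
It fails at once if the gripper pushes against the tilting table with more than 8 N (contact force between the fingers and tilt_table above 8 N).
It fails at once if the plate is raised while the saddle is not under the lift pad (value of joint tilt_plate above 0.03 rad and horizontal distance between saddle and lift_point above 0.02 m).
It also fails if it takes over 54 s, if anything falls off the work surface, if the arm or the gripper's body presses on something with over 40 N, if the wrist force passes 120 N, or if a joint passes its speed limit or range.

### The arm

A 6-joint arm with a two-finger parallel gripper is mounted at the origin on a cart in front of the work surface, level with it; the furniture and walls round the work are solid. World frame = base frame: x ahead of the robot, y to its left, z up, the work surface at z = 0. Lengths are in m, angles in rad, forces in N, time in s.
With the tool pointing down it reaches from about 0.3 to 0.825 m from the base axis. Payload 5.4 kg.
Tool frame: the origin (TCP) lies at the very end of the fingers, on their centre line; the grasp point (between the pads) lies 19 mm behind it; z points along the fingers, y is the line along which they close (so a half turn about z gives the same grasp; the last joint's range is limited). The gripper opens to 92 mm and grips with 3 to 60 N. Pads are 20 mm wide; open, the fingers measure 128 mm over their backs; the gripper's body (75 mm by 189 mm) begins 69 mm behind the grasp point.
Start: joints at [0.957, 0.158, 1.597, -0, 1.386, -0.21], TCP at [0.226, 0.529, 0.215] pointing down, gripper open.
Joint ranges: [-2.91, 2.91], [-0.94, 2.29], [0.18, 2.7], [-1.29, 4.43], [0.17, 2.64], [-3, 3]. Speed limits (rad/s): [2.57, 2.57, 3.14, 3.14, 3.14, 3.14].

### API

Orientations are given as a rotation vector (axis times angle).
In Python, from workcell import bot gives the robot as it stands. Calls block until the motion is done:
- bot.goto(position, orientation): joint-space move of the TCP to a pose.
- bot.line_to(position, rot=None, max_speed=0.15): straight line of the TCP; rot=None keeps the orientation; max_speed is the mean speed in m/s.
- bot.set_joints(angles): joint-space move.
- bot.set_gripper(opening, newtons=None): opening from 0.0 (shut) to 1.0 (fully open); newtons is the grip in N (None keeps the last); returns when the fingers have stopped.
- bot.hold(seconds).
- bot.inverse_kinematics(position, orientation): joint angles nearest the present ones, or None.
- bot.read_camera(name): name is "scene" or "top" or "wrist"; returns a dict with "pixels" (480x640x3 uint8, blue, green, red), "fx", "fy", "cx", "cy" (pixels), "R" (3x3) and "t" (3): a world point X has camera coordinates R X + t. Camera axes: x right, y down, z forward; pixel columns grow to the right and rows downward; lengths in m; the calibration is good to about 2 mm. A picture is of the moment at which its call begins. There is no depth.
A pose or a line that the arm cannot do raises bot.MotionError and nothing moves.
- bot.job_done(): hands the job in; it is judged then, once.
Readings, each from a call of its own:
- bot.current_clock(): time.
- bot.current_joints(): joint angles.
- bot.current_joint_vel(): joint speeds.
- bot.current_effort(): joint torques, N m.
- bot.current_ee_pos(): TCP position.
- bot.current_tool_rot(): TCP orientation.
- bot.current_contact_force(): force on the tool from outside, world axes, zero at the start.
- bot.current_ft_torque(): the same for the moment, N m.
- bot.current_opening(): opening from 0.0 (shut) to 1.0 (fully open).
- bot.current_grip_force(): force on a finger pad.
Only numpy, scipy, OpenCV 4.12 (cv2) and the standard library are available. Lean on these libraries where they do the work, as an engineer would, in place of code of your own. Each camera call takes 0.05 s, during which the arm holds its last target. There are 200 camera calls.

## Working session

There is one attempt and no reset: what is moved stays moved. The work goes in short steps, each a Python script; the robot and the scene stay as the last script left them, time stands still between calls to the robot, and variables do not carry over. Pictures are saved under pics/ and viewed, at most 10 in all, crops included, and the job is handed in when it is done.

```bash
mkdir -p pics; ls; python3 - <<'E'
from workcell import bot
import cv2,pickle
d={}
for n in("scene","top","wrist"):
    c=bot.read_camera(n); d[n]=c; cv2.imwrite(f"pics/{n}0.png",c["pixels"])
    print(n,c["fx"],c["cx"],c["cy"],(-c["R"].T@c["t"]).round(3),c["R"].round(2).tolist())
pickle.dump(d,open("cams.pkl","wb"))
print(bot.current_clock(),bot.current_tool_rot(),bot.current_contact_force())
E
```

```text
pics
scene 619.6871353085852 321.5395002421237 245.56729517404636 [-0.27   1.181  1.066] [[-0.82, -0.57, 0.01], [-0.32, 0.44, -0.84], [0.47, -0.69, -0.55]]
top 491.1589487700291 319.45146275403295 235.41019605647145 [0.311 0.006 1.534] [[0.01, -1.0, 0.0], [-0.99, -0.01, -0.17], [0.17, -0.0, -0.99]]
wrist 375.5342442410742 318.10026597737897 240.7506876988337 [0.159 0.556 0.384] [[0.39, 0.92, -0.0], [0.89, -0.38, 0.26], [0.24, -0.1, -0.97]]
0.15 [-6.29879279e-01 -3.07724912e+00  2.04051658e-03] [ 0.1142088  -0.48032625 -0.15732824]
```

View pics/top0.png

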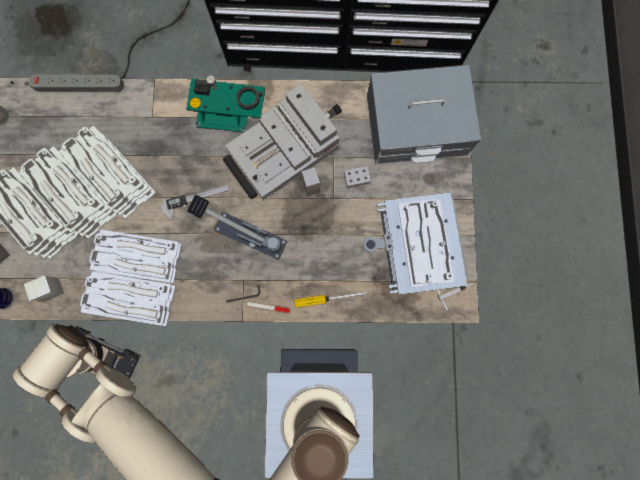

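View pics/scene0.png

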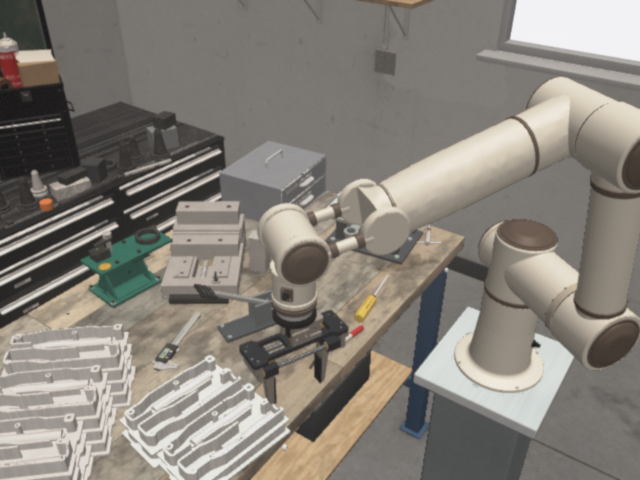

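Top view: jack has its paddle near (199,206) and saddle near (272,243). The lift pad is at about (371,244) and the riser block at about (311,178). The screwdriver is at (330,299) and the caliper at (195,200), close to the paddle. I'll zoom in on these.

```bash
python3 - <<'E'
import cv2,numpy as np
p=cv2.imread("pics/top0.png")
a=cv2.resize(p[180:280,160:300],None,fx=5,fy=5,interpolation=cv2.INTER_CUBIC)[:, :700]
b=cv2.resize(p[185:305,350:470],None,fx=5,fy=5,interpolation=cv2.INTER_CUBIC)
cv2.imwrite("pics/ja.png",a);cv2.imwrite("pics/pb.png",b)
E
```

```text
(no output)
```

View pics/ja.png

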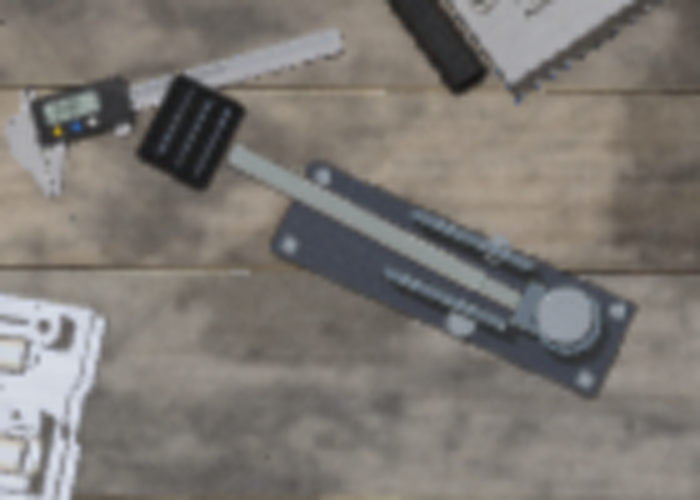

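View pics/pb.png

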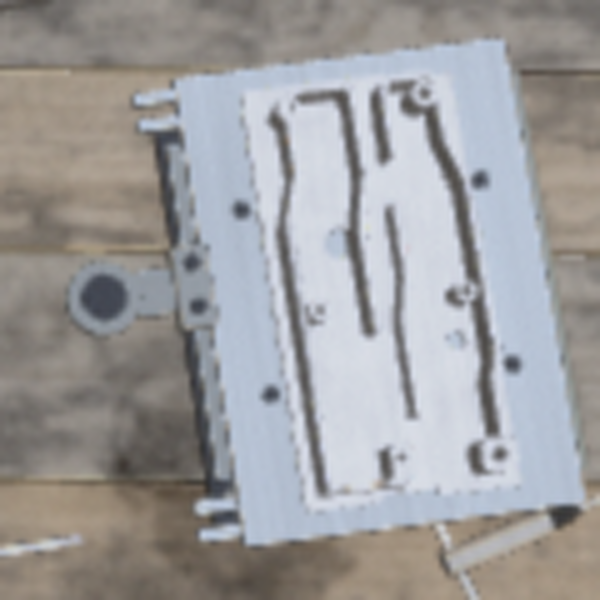

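Crop readings, converted back to full-image pixels: saddle (272.7,242.7), paddle (197.9,205.9) and lift pad (369.9,244.1). The dark base is fully visible and the grip area is clear. Next I'll compute positions.

```bash
cat > h.py <<'E'
import numpy as np,cv2,pickle
from scipy.spatial.transform import Rotation as Ro
def ray(c,u,v,z):
    d=c["R"].T@np.array([(u-c["cx"])/c["fx"],(v-c["cy"])/c["fy"],1]); o=-c["R"].T@c["t"]
    return (o+d*(z-o[2])/d[2])
def proj(c,X):
    q=c["R"]@np.array(X)+c["t"]; return np.array([c["fx"]*q[0]/q[2]+c["cx"],c["fy"]*q[1]/q[2]+c["cy"]])
def down(yaw):  # tool x along yaw, pointing down
    x=np.array([np.cos(yaw),np.sin(yaw),0]);z=np.array([0,0,-1.]);return Ro.from_matrix(np.c_[x,np.cross(z,x),z]).as_rotvec()
def jp(org,yaw,x,z): return np.array([org[0]+x*np.cos(yaw),org[1]+x*np.sin(yaw),z])
E
python3 - <<'E'
from h import *
from workcell import bot
d=pickle.load(open("cams.pkl","rb"));c=d["top"]
f=lambda o,u,v,z: ray(c,(u+.5)/5-.5+o[0],(v+.5)/5-.5+o[1],z)
J=(160,180);P=(350,185)
s=f(J,565,315,.085);p=f(J,191,131,.159);pad=f(P,101,297,.116)
print("saddle",s,"paddle",p,"pad",pad)
v=s-p;print("dist(.228)",np.hypot(*v[:2]),"yaw",np.arctan2(v[1],v[0]))
B=[f(J,*q,.010) for q in((318,160),(272,250),(598,397),(636,303))]
bc=np.mean(B,0);r=(B[2]+B[3]-B[0]-B[1])/2;yb=np.arctan2(r[1],r[0]);print("base ctr",bc,"len",np.hypot(*r[:2]),"yaw",yb,"saddle from base",jp(bc,yb,.086,.085))
T=[f(P,*q,.112) for q in((180,78),(248,545),(502,40),(582,505))]
e=T[0]-T[1];print("edge yaw",np.arctan2(e[1],e[0])," len",np.hypot(*e[:2]));e=T[2]-T[3];print(np.arctan2(e[1],e[0]), "mid edge",(T[0]+T[1])/2)
w=d["wrist"];R=Ro.from_rotvec(bot.current_tool_rot()).as_matrix()
print("cam in tool",R.T@(-w["R"].T@w["t"]-bot.current_ee_pos()), "cam fwd in tool",R.T@w["R"][2])
pad[2]=0
for yj in (yb,yb+.2,-1.57,-1.45):
  for fl in(0,np.pi):
    o=jp(pad,yj,-.06,0)
    for n,X in(("grip",jp(o,yj,-.025,.039)),("pd",jp(o,yj,-.168,.159)),("pdn",jp(o,yj,-.2,.05))):
        q=bot.inverse_kinematics(X,down(yj+fl));print(yj.__round__(2),fl,n,X.round(3),None if q is None else np.round(q,2))
o=jp(s,yb,-.06,0)
for fl in(0,np.pi):print(jp(o,yb,-.025,.039),bot.inverse_kinematics(jp(o,yb,-.025,.039),down(yb+fl)))
E
```

```text
saddle [0.53421083 0.14438866 0.085     ] paddle [0.62784071 0.35428956 0.159     ] pad [ 0.5275833  -0.14247849  0.116     ]
dist(.228) 0.2298367656801168 yaw -1.99037480156328
base ctr [0.56940305 0.2211628  0.01      ] len 0.2246814458065843 yaw -1.987375971088813 saddle from base [0.53460444 0.14251767 0.085     ]
edge yaw 0.12645208453880716  len 0.27813728123503795
0.12978553481754188 mid edge [ 0.52235862 -0.20867829  0.112     ]
cam in tool [ 0.07272321 -0.00074748 -0.17027193] cam fwd in tool [-2.59298471e-01  2.63260938e-05  9.65797237e-01]
-1.99 0 grip [ 0.562 -0.065  0.039] None
-1.99 0 pd [0.62  0.066 0.159] [-0.09  0.33  1.51 -0.    1.31 -2.81]
-1.99 0 pdn [0.633 0.095 0.05 ] [-0.04  0.49  1.53 -0.    1.13 -2.76]
-1.99 3.141592653589793 grip [ 0.562 -0.065  0.039] [-0.33  0.34  1.76 -0.    1.05  0.09]
-1.99 3.141592653589793 pd [0.62  0.066 0.159] [-0.09  0.33  1.51 -0.    1.31  0.33]
-1.99 3.141592653589793 pdn [0.633 0.095 0.05 ] [-0.04  0.49  1.53 -0.    1.13  0.38]
-1.79 0 grip [ 0.546 -0.059  0.039] None
-1.79 0 pd [0.577 0.08  0.159] [-0.07  0.22  1.64  0.    1.28
[... 755 characters left out ...]
grip [ 0.517 -0.058  0.039] [-0.34  0.23  1.89 -0.    1.02  2.68]
-1.45 0 pd [0.5   0.084 0.159] [-0.07  0.03  1.85 -0.    1.26  2.95]
-1.45 0 pdn [0.496 0.116 0.05 ] None
-1.45 3.141592653589793 grip [ 0.517 -0.058  0.039] [-0.34  0.23  1.89 -0.    1.02 -0.47]
-1.45 3.141592653589793 pd [0.5   0.084 0.159] [-0.07  0.03  1.85 -0.    1.26 -0.19]
-1.45 3.141592653589793 pdn [0.496 0.116 0.05 ] [-0.01  0.19  1.91 -0.    1.04 -0.13]
[0.56860481 0.22211931 0.039     ] [ 1.74712752e-01  4.36527671e-01  1.62439645e+00 -4.44089210e-16
  1.08066854e+00 -2.55030026e+00]
[0.56860481 0.22211931 0.039     ] [ 1.74712752e-01  4.36527671e-01  1.62439645e+00 -8.88178420e-16
  1.08066854e+00  5.91292396e-01]
```

```bash
python3 - <<'E'
from h import *
from workcell import bot
s=np.array([.5344,.1435,0]);y=-1.988;pad=np.array([.5276,-.1425,0]);Y=-1.5
o=jp(s,y,-.06,0);g=jp(o,y,-.025,.039)
bot.set_gripper(1.0,30)
bot.goto(g+[0,0,.13],down(y+np.pi)); bot.line_to(g,max_speed=.12)
bot.set_gripper(0.0,40); print("open",bot.current_opening(),bot.current_grip_force(),bot.current_contact_force())
bot.line_to(g+[0,0,.03],max_speed=.08); print(bot.current_contact_force())
O=jp(pad,Y,-.06-.10,0);G=jp(O,Y,-.025,.069)
bot.line_to(G,down(Y+np.pi),max_speed=.12)
bot.line_to(G-[0,0,.025],max_speed=.08)
bot.hold(.2)
for n in("top","wrist"):
    c=bot.read_camera(n);pickle.dump(c,open(n+"1.pkl","wb"));cv2.imwrite(f"pics/{n}1.png",c["pixels"])
p=cv2.imread("pics/top1.png")[190:310,250:410];cv2.imwrite("pics/t1c.png",cv2.resize(p,None,fx=5,fy=5,interpolation=cv2.INTER_CUBIC))
print(bot.current_clock(),bot.current_ee_pos(),bot.current_opening())
E
```

```text
open 0.495501555608406 40.00096678733826 [-2.83750524  1.03864102  2.96074105]
[ 0.17922778 -0.444682   -7.01669584]
7.0417 [0.51494954 0.04195444 0.04448695] 0.4986891421755182
```

View pics/t1c.png

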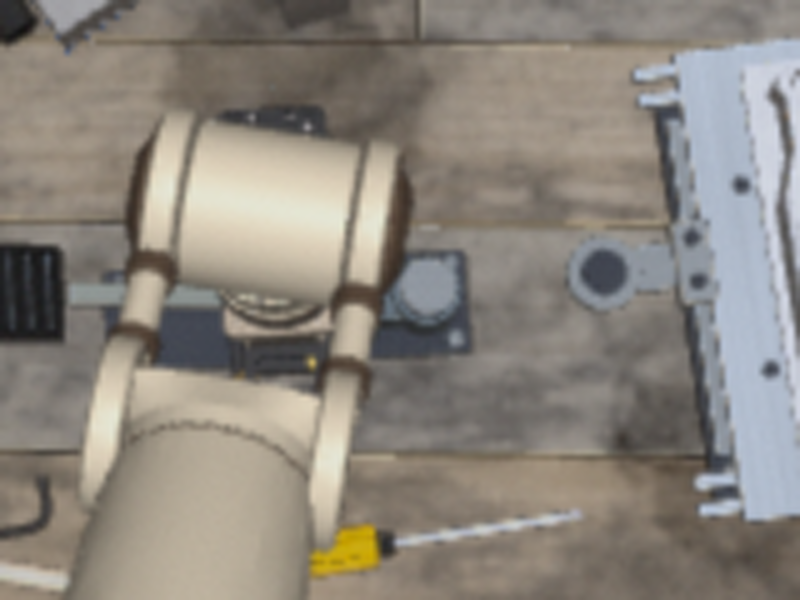

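The jack is held level. In the crop the saddle is at (428,284), the pad at (603.5,272) and the bystanders are untouched. I'll compute the remaining offset and move in.

```bash
python3 - <<'E'
from h import *
from workcell import bot
c=pickle.load(open("top1.pkl","rb"));Y=-1.5
f=lambda u,v,z: ray(c,(u+.5)/5-.5+250,(v+.5)/5-.5+190,z)
s=f(428,284,.0905);pad=f(603.5,272,.116);e=bot.current_ee_pos()
print("saddle",s,"model",jp(e,Y,.085,.09),"pad",pad)
s=(s+jp(e,Y,.085,.09))/2
d=pad-s;d[2]=0;print(d)
bot.line_to(e+d,max_speed=.07); print(bot.current_contact_force())
e=e+d;e[2]=.0388;bot.line_to(e,max_speed=.03);bot.hold(.2);print(bot.current_contact_force(),bot.current_ee_pos())
c=bot.read_camera("top");pickle.dump(c,open("top2.pkl","wb"))
p=c["pixels"][190:310,290:450];cv2.imwrite("pics/t2c.png",cv2.resize(p,None,fx=5,fy=5,interpolation=cv2.INTER_CUBIC))
c=bot.read_camera("scene");pickle.dump(c,open("scene2.pkl","wb"));cv2.imwrite("pics/scene2.png",c["pixels"])
print(bot.current_clock())
E
```

```text
saddle [ 0.52344161 -0.04229312  0.0905    ] model [ 0.5209622  -0.04283263  0.09      ] pad [ 0.52759504 -0.14393905  0.116     ]
[ 0.00539314 -0.10137617  0.        ]
[ 0.26414467  0.76581014 -7.23037819]
[ 1.30461082  0.03047554 -5.4543315 ] [ 0.52059312 -0.05947259  0.03892954]
9.2833
```

View pics/t2c.png

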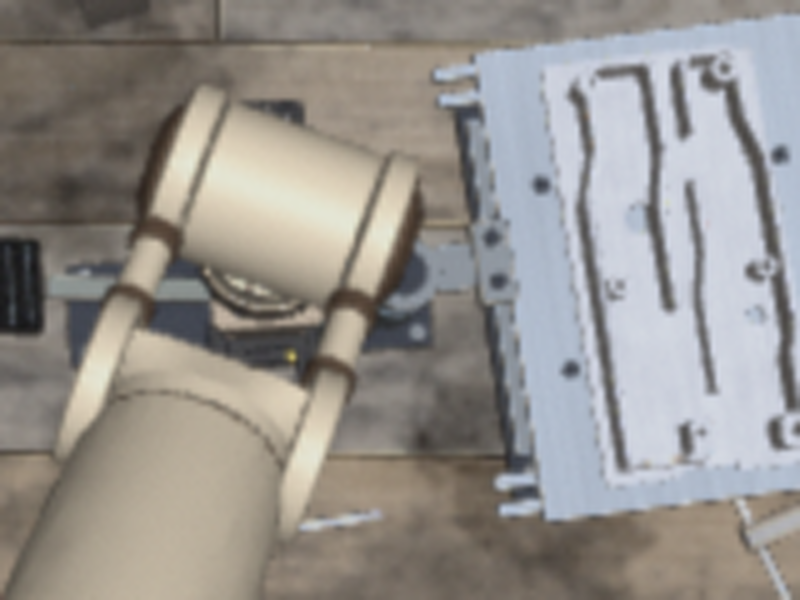

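The jack is under the pad, but the tool still carries part of its weight. I'll lower until the force is gone, release, and look again from clear.

```bash
python3 - <<'E'
from h import *
from workcell import bot
e=bot.current_ee_pos()
for k in range(5):
    if bot.current_contact_force()[2]>-.5: break
    e=e-[0,0,.0008]; bot.line_to(e,max_speed=.02)
print(k,bot.current_contact_force(),e)
bot.set_gripper(1.0); bot.line_to(bot.current_ee_pos()+[0,0,.07],max_speed=.15)
Y=-1.5;P=jp(e,Y,-.143-.03,.21)
bot.goto(P,down(Y+np.pi)); bot.set_gripper(0.0,20);bot.hold(.1)
c=bot.read_camera("top");pickle.dump(c,open("top3.pkl","wb"))
p=c["pixels"][190:310,290:450];cv2.imwrite("pics/t3c.png",cv2.resize(p,None,fx=5,fy=5,interpolation=cv2.INTER_CUBIC))
print(bot.current_clock(),bot.current_ee_pos(),bot.current_contact_force())
E
```

```text
1 [-4.65644871  1.59211723  6.82874035] [ 0.52055527 -0.05948001  0.03813062]
13.275 [0.50832109 0.11308891 0.20999599] [0.45631991 0.11165787 0.67572623]
```

View pics/t3c.png

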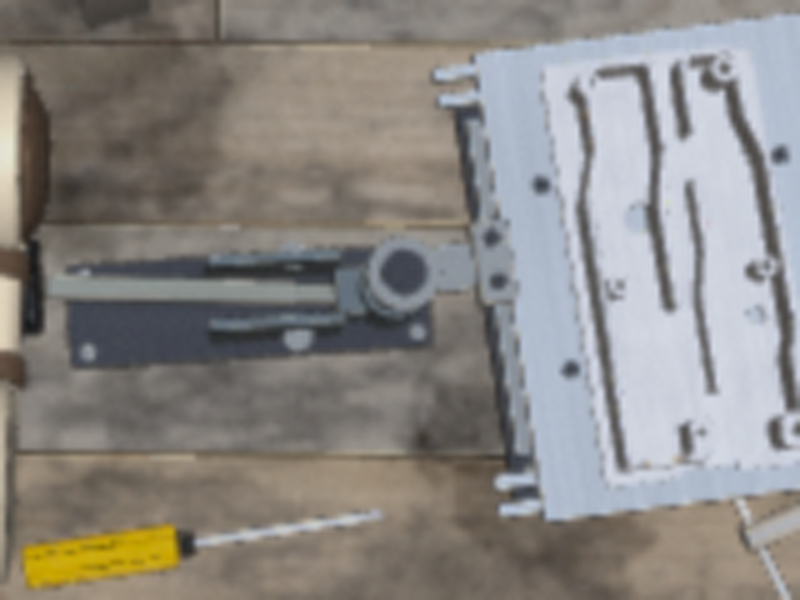

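The jack stands upright under the pad. In the crop, the near edge of the base runs from (70,367) to (432,345), and the pad ring is at (403,272). I'll derive the saddle position from that base edge.

```bash
python3 - <<'E'
from h import *
c=pickle.load(open("top3.pkl","rb"))
f=lambda u,v,z: ray(c,(u+.5)/5-.5+290,(v+.5)/5-.5+190,z)
a=f(70,367,.008);b=f(432,345,.008);pad=f(403.5,272,.116)
v=(b-a)[:2];y=np.arctan2(v[1],v[0]);print("len",np.hypot(*v),"yaw",y)
m=(a+b)/2;n=np.array([-np.sin(y),np.cos(y)]);ctr=m[:2]+n*.033  # edge is at low world x side
print(n,"ctr",ctr); S=ctr+.086*np.array([np.cos(y),np.sin(y)])
print("saddle",S,"pad",pad, "err",(pad[:2]-S))
print("model from release TCP",jp([.52056,-.05948],-1.5,.085,0))
pts=[jp(ctr,y,.086,.088),]
print((proj(c,jp(ctr,y,.086,.085))-[290,190])*5+2)
# colour mask of saddle rim/housing below pad
E
```

```text
len 0.22675219248038492 yaw -1.5018322259762709
[0.99762292 0.06890945] ctr [ 0.52316251 -0.05736102]
saddle [ 0.52908872 -0.14315659] pad [ 0.52759504 -0.14393905  0.116     ] err [-0.00149368 -0.00078246]
model from release TCP [ 0.52657266 -0.14426707  0.        ]
[396.74881595 277.31715847]
```

Saddle-to-pad error is about 2 mm, so the placing is good. Next I'll press the paddle along its arc.

```bash
python3 - <<'E'
from h import *
from workcell import bot
Y=-1.5;O=jp([.528,-.1437],Y,-.06,0);r=down(Y+np.pi)
def P(th,dz=0):
    a=.55-th;return jp(O,Y,-.2*np.cos(a)+.005*np.sin(a),.05+.2*np.sin(a)+.005*np.cos(a)+dz)
bot.goto(P(0,.03),r); print(bot.current_clock(),bot.current_contact_force())
for th in np.linspace(0,.55,12):
    bot.line_to(P(th,.004*(1-th/.55)),max_speed=.06); F=bot.current_contact_force();print(round(th,2),F.round(1),bot.current_ee_pos().round(3))
    if F[2]>22: break
e=P(th)
for k in range(8):
    if bot.current_contact_force()[2]>14: break
    e=e-[0,0,.001]; bot.line_to(e,max_speed=.02); bot.hold(.1);print(k,bot.current_contact_force().round(1),bot.current_ee_pos().round(4))
for n in("top","scene"):
    c=bot.read_camera(n);pickle.dump(c,open(n+"4.pkl","wb"));cv2.imwrite(f"pics/{n}4.png",c["pixels"])
p=cv2.imread("pics/top4.png")[190:310,290:450];q=cv2.imread("pics/scene4.png")[160:340,220:460]
cv2.imwrite("pics/c4.png",np.vstack([cv2.resize(p,(400,300)),cv2.resize(q,(400,300))]))
print(bot.current_clock())
E
```

```text
13.55 [-1.46847412 -0.01116111  1.1549675 ]
0.0 [-1.6 -0.6  0.8] [0.512 0.084 0.163]
0.05 [ 0.3 -1.   1. ] [0.511 0.089 0.154]
0.1 [-0.8 -0.2  1.3] [0.511 0.094 0.144]
0.15 [-0.1 -0.1  1.8] [0.511 0.098 0.135]
0.2 [-0.1 -0.2  2.3] [0.51  0.102 0.125]
0.25 [-0.3 -1.3  4.4] [0.511 0.105 0.116]
0.3 [ 0.8 -0.7  4.2] [0.511 0.108 0.107]
0.35 [0.8 0.2 6.3] [0.51  0.111 0.097]
0.4 [ 0.5 -0.1  5. ] [0.51  0.113 0.086]
0.45 [0.5 0.7 4.9] [0.51  0.114 0.076]
0.5 [0.2 0.2 5.8] [0.51  0.115 0.066]
0.55 [0.2 0.  5.8] [0.51  0.116 0.056]
0 [-1.2  0.4  7. ] [0.5098 0.1157 0.0551]
1 [-3.2  0.8 11.9] [0.5099 0.1157 0.0546]
2 [-3.6  0.4 16.3] [0.5099 0.1157 0.0541]
18.8583
```

View pics/c4.png

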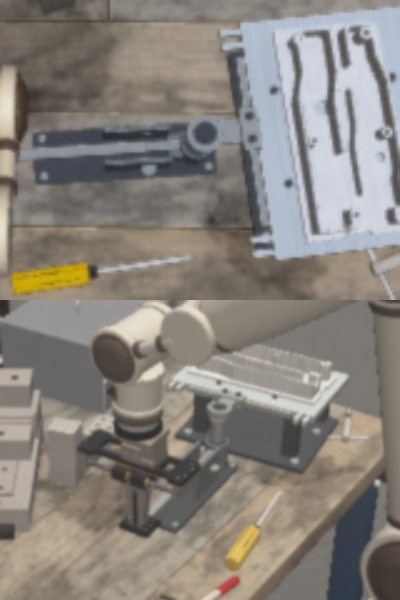

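The handle is hard on its stop: force rose to 16 N with the tip at z = 54 mm. The plate is visibly raised, with the ram extended under the pad.

```bash
python3 - <<'E'
from workcell import bot
bot.hold(.5);print(bot.current_contact_force());print(bot.job_done())
E
```

```text
[-3.8579375  -0.71977433 15.22916926]
the job is handed in; nothing more can be done
None
```

The job is handed in: the jack's saddle stands about 2 mm off the lift pad's centre, the plate is raised, and the gripper is holding the handle on its stop with about 15 N. No verdict came back.

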